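Pack the hose-coupling teaching kit

ROBOT

A 6-joint arm with a two-finger parallel gripper is mounted at the origin on the work surface. World frame = base frame: x ahead of the robot, y to its left, z up, the work surface at z = 0. Lengths are in mm, angles in rad, forces in N, time in s.
With the tool pointing down it reaches from about 350 to 775 mm from the base axis. Payload 7.3 kg.
Tool frame: the origin (TCP) lies between the finger pads; the fingertips stand tcp_to_tips ahead of it and the grasp point (between the pads) lies 5 mm behind it (tcp_to_tips is the distance from the TCP to the fingertips, in mm); z points along the fingers, x is the direction in which the jaws open and shut, and the axes are right-handed (so a half turn about z gives the same grasp; the last joint's range is limited). The gripper opens to 92 mm and grips with 3 to 60 N. Pads are 19 mm wide; open, the fingers measure 130 mm over their backs; the gripper's body (75 mm by 190 mm) begins 47 mm behind the grasp point.
Start: joints at [-1.356, 0.342, 1.524, -0, 1.275, -0.146], TCP at [185.36, -491.208, 240.741] pointing down, gripper open.
Joint ranges: [-2.53, 2.53], [-0.77, 2.02], [0.04, 2.7], [-1, 4.14], [0.28, 2.66], [-3.11, 3.11]. Speed limits (rad/s): [2.57, 2.57, 3.14, 3.14, 3.14, 3.14].

INTERFACE

Orientations are given as [roll, pitch, yaw] about the fixed x, y, z axes, in that order (R = Rz(yaw) Ry(pitch) Rx(roll)).
In Python, from plant import * gives the robot as it stands.
- The arm moves only by the tool drive_tool, never from a script. Its argument "deltas" is a list of rows, each an object of numbers: "hand": the gripper's target within -1 to 1 (shut at 1, half-way at 0, fully open at -1); "tx", "ty", "tz": the shift along the tool's x, y, z each as a share of 4 cm, from -1 to 1; "wx", "wy", "wz": the turn, a rotation vector about the tool's x, y, z each as a share of 5 degrees, from -1 to 1. In form: [{"hand": .., "tx": .., "ty": .., "tz": .., "wx": .., "wy": .., "wz": ..}, ...]. A call has 1 to 20 rows; each row shifts and turns the commanded pose from where the row before left it, along the tool's axes as they then stand; what a row does not reach is not made up. A row lasts 1/12 s, in which the tool goes at most 41.7 mm and 7.16 degrees, less where a joint would pass 70% of its speed; a pose out of reach is approached as far as the arm can. A call with a number of a shift or a turn outside -1 to 1 is refused whole. A call with a gripper value outside its range is refused whole. The fingers move at their own pace and stop on an object; the grip force is fixed at half the most. Time passes only in rows, so rows that do not move let the fingers close. It gives the time, the measured TCP pose, the force and the opening at its end, in the units of the state.
- get_obs(): the state, without advancing time (a new reading comes with each control period).
- capture(name): name is "scene" or "top" or "wrist"; returns the picture (480x640x3 uint8, red, green, blue); there is no depth.
- camera_model(name): a dict with "fx", "fy", "cx", "cy" (pixels), "rvec" (rotation vector, rad) and "tvec" (3), from world to camera coordinates, as OpenCV has them. Camera axes: x right, y down, z forward; pixel columns grow to the right and rows downward; lengths in mm; the calibration is good to about 2 mm. A picture is of the moment at which its call begins: read the wrist's pose just before it. camera_model takes no time and is no camera call; for the wrist camera it gives the pose at the moment of the call.
- close_job(): hands the job in, once; it reports no verdict.
The state is a dict: "time": time; "joint_positions": joint angles; "dq": joint speeds; "tau": joint torques, N m; "tool_pos": TCP position; "tcp_rot": TCP orientation; "contact_force": force on the tool from outside, world axes, zero at the start; "moment": the same for the moment, N m; "grip_width": finger opening in mm.
Only numpy, scipy, OpenCV 4.12 (cv2) and the standard library are available. Lean on these libraries where they do the work, as an engineer would, in place of code of your own. Each camera call takes 0.05 s, during which the arm holds its last target.

TASK

Put the demonstration kit away after the fire-brigade lesson: stand the three hose couplings (a lugged ring with a round hose tail rising from it) upright in the yellow tray, each seated in the round recess made for its size: the largest in the widest, the middle one in the middle-sized, the smallest in the narrowest. The two blank caps (the same rings, but closed by a straight grip bar and without a tail) do not belong to the kit: leave them where they are on the table.

Things in the scene. Friction and masses are not known exactly. Their poses are not given: they have to be found in the camera images.
- coupling_small_c (a point): Smallest aluminium hose coupling, loose, standing on the table on its ring, 70 g nominal. Ring 44 mm in diameter and 9 mm high at the bottom; from it rises a round tail 22 mm in diameter, to 62 mm over all, with a dark bore in its top. The point is its centre, on its axis 31 mm above its underside, on the tail; its z axis points up along the tail. Round, so yaw means nothing. The tail is the place to grip, from above.
- coupling_medium_c (a point): Middle aluminium hose coupling, loose, standing on its ring, 140 g nominal. Ring 58 mm in diameter, 9 mm high; round tail 32 mm in diameter, 64 mm high over all, dark bore in its top. The point is its centre, on its axis 32 mm above its underside, on the tail; z axis up along the tail.
- coupling_large_c (a point): Largest aluminium hose coupling, loose, standing on its ring, 260 g nominal. Ring 74 mm in diameter, 9 mm high; round tail 44 mm in diameter, 66 mm high over all, dark bore in its top. The point is its centre, on its axis 33 mm above its underside, on the tail; z axis up along the tail.
- cap_medium_c (a point): Aluminium blank cap, a look-alike to be left alone: loose ring 58 mm in diameter, 9 mm high, closed by a disc up to 15 mm, with a straight grip bar 12 mm wide and 44 mm long across its top, 32 mm high over all, no tail and no bore. The point is its centre, 16 mm above its underside; x axis along the bar.
- cap_large_c (a point): Aluminium blank cap, a look-alike to be left alone: loose ring 74 mm in diameter, 9 mm high, closed by a disc up to 15 mm, with a straight grip bar 12 mm wide and 56 mm long across its top, 32 mm high over all, no tail and no bore. The point is its centre, 16 mm above its underside; x axis along the bar.
- recess_small (a point): Narrowest recess in the tray: centre of the floor of a round, dark-floored recess 63 mm in diameter and 8 mm deep, for the smallest coupling. It is in a grey square insert of 105 x 105 mm, fixed, whose top face is level and lies 18 mm above the table, so the floor lies 10 mm above the table. The three inserts stand side by side, 2 mm apart, in any order, in a row along the tray's long side. z axis up.
- recess_medium (a point): Middle recess in the tray: centre of the floor of a round recess 77 mm in diameter and 8 mm deep, floor 10 mm above the table, for the middle coupling; in a fixed grey insert of 105 x 105 mm like the others. z axis up.
- recess_large (a point): Widest recess in the tray: centre of the floor of a round recess 93 mm in diameter and 8 mm deep, floor 10 mm above the table, for the largest coupling; in a fixed grey insert of 105 x 105 mm like the others. z axis up.
- tray: The kit tray: shallow yellow plastic tray, fixed to the table, 116 x 334 mm and 16 mm high, walls 4 mm, holding the row of three grey inserts (their tops 2 mm above its rim). Origin at the centre of its underside; y axis along its long side, x axis across it.
Things that resemble listed ones, but are neither listed nor needed, are in the scene too. What is shaped like the part that bears recess_medium but pink is not meant.

How it is judged:
By the outcome, as a careful person would: the job done as asked, in the order asked, and still so for the second after the job is handed in, with the robot touching nothing.
It also fails if it takes over 96 s, if anything falls off the work surface, if the arm or the gripper's body presses on something with over 40 N, if the wrist force passes 120 N, or if a joint passes its speed limit or range.

## Working session

There is one attempt and no reset: what is moved stays moved. The work goes in short steps, Python scripts to look and compute and a tool call to move; the robot and the scene stay as the last step left them, time stands still between calls to the robot, and variables do not carry over. Pictures are saved under pics/ and viewed, and the job is handed in when it is done.

Besides the shell and the picture viewer there is one more tool, called after "Emit:" as a command line: name --argument value ..., lists and objects as JSON in quotes. drive_tool: Moves the arm, as the interface text tells. Its arguments: {"type":"object","properties":{"deltas":{"type":"array","items":{"type":"object","properties":{"hand":{"type":"number"},"tx":{"type":"number"},"ty":{"type":"number"},"tz":{"type":"number"},"wx":{"type":"number"},"wy":{"type":"number"},"wz":{"type":"number"}}}}},"required":["deltas"]}

```bash
ls; mkdir -p pics; python3 - <<'E'
from plant import *
import cv2
o=get_obs(); print(o)
for n in ("scene","top"):
    im=capture(n); cv2.imwrite(f"pics/{n}0.png",im[:,:,::-1]); print(n,camera_model(n))
print(camera_model("wrist"))
E
```

```text
pics
{'time': 0.0, 'joint_positions': array([-1.35597603e+00,  3.42714914e-01,  1.52501240e+00,  5.87293724e-06,
        1.27539466e+00, -1.46015298e-01]), 'dq': array([-0.00092341,  0.00035727,  0.00017893, -0.00071882, -0.00113667,
        0.0031353 ]), 'tau': array([-1.19173277e-03, -4.31240630e+01, -2.44215703e+01,  7.17602740e-02,
        5.60344441e-02, -1.05153895e-04]), 'tool_pos': array([ 185.28693196, -490.80752844,  240.05061231]), 'tcp_rot': array([-3.14136459e+00,  1.51222420e-03, -1.20996228e+00]), 'contact_force': array([ 0.22837174, -0.4589778 ,  0.25506945]), 'moment': array([ 0.03646939, -0.03056196,  0.05501591]), 'grip_width': 91.91496201645879}
scene {'fx': 530.1349336810764, 'fy': 530.1349336810764, 'cx': 313.2505618424712, 'cy': 235.01998004307072, 'rvec': array([ 2.19306415,  0.83130381, -0.3425217 ]), 'tvec': array([-373.20195811, -188.62584817, 1412.70340184])}
top {'fx': 621.7017502281648, 'fy': 621.7017502281648, 'cx': 323.34474703818825, 'cy': 237.53033829599994, 'rvec': array([ 2.19490278, -2.1822431 ,  0.07310146]), 'tvec': array([ -17.5338074 ,  483.71025213, 1270.4013391 ])}
{'fx': 375.3648458061426, 'fy': 375.3648458061426, 'cx': 317.66992330842135, 'cy': 238.86560653426088, 'rvec': array([-2.3896191,  1.6541159,  0.2301888]), 'tvec': array([-524.14655316,  -34.3047129 ,  390.38195381])}
```

View pics/top0.png

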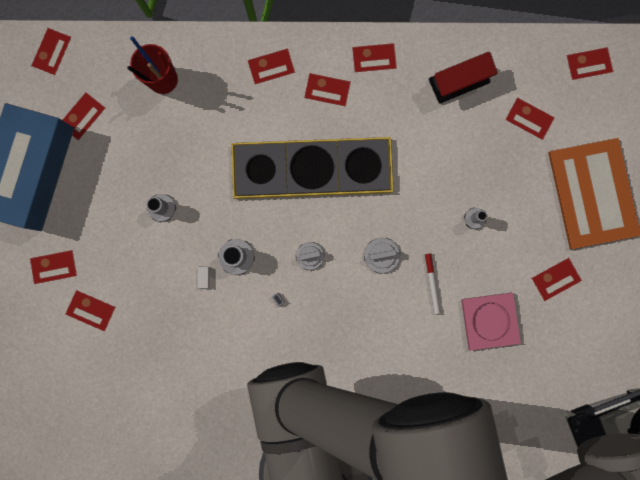

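View pics/scene0.png

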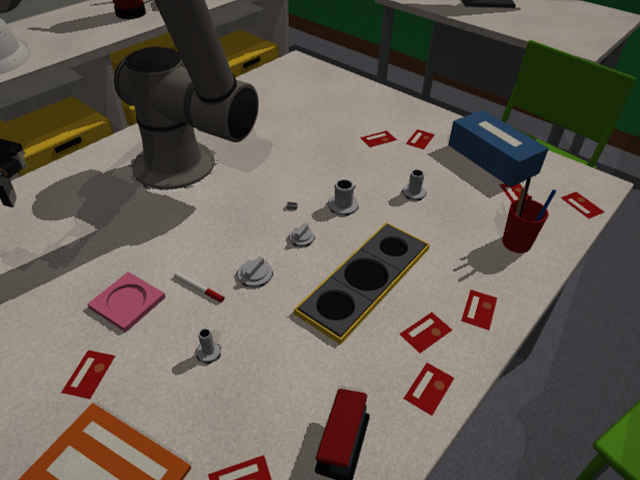

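Top view: the candidates are tailed parts with a bore at (160,207), (236,257) and (476,217). The barred caps at (310,256) and (382,255) stay. The tray recesses are at (261,169), (312,167) and (363,165), and the pink insert at (491,322) is a decoy. Next I'll take close crops.

```bash
python3 - <<'E'
import cv2,numpy as np
im=cv2.imread("pics/top0.png")
def c(x,y,w,h,s): return cv2.resize(im[y:y+h,x:x+w],None,fx=s,fy=s,interpolation=cv2.INTER_CUBIC)
cv2.imwrite("pics/c1.png",np.hstack([c(135,180,50,60,5),c(205,230,60,60,5),c(450,190,50,60,5)]))
cv2.imwrite("pics/c2.png",c(225,130,180,75,4.4))
E
```

```text
(no output)
```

View pics/c1.png

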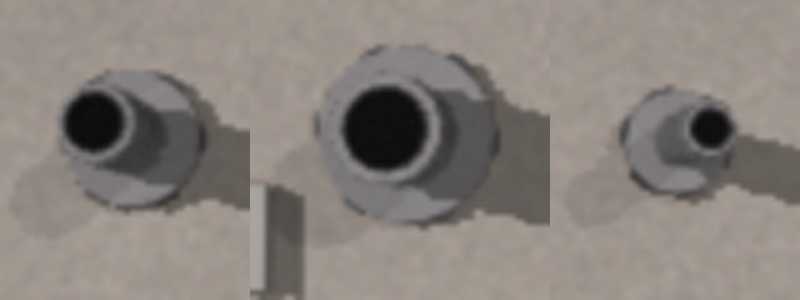

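View pics/c2.png

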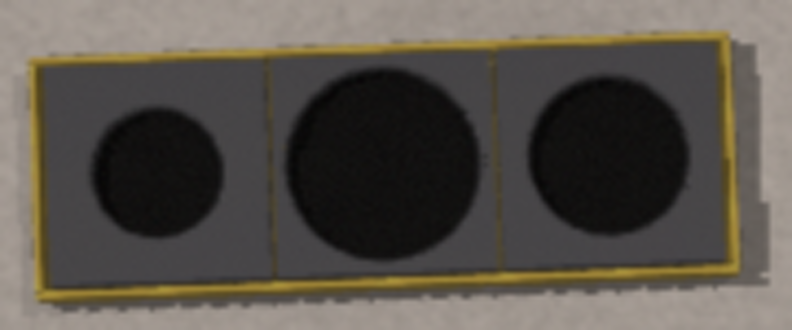

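```bash
cat > h.py <<'E'
import numpy as np,cv2
def ray(m,u,v,z):
    R=cv2.Rodrigues(m["rvec"])[0]; t=m["tvec"]
    d=R.T@np.array([(u-m["cx"])/m["fx"],(v-m["cy"])/m["fy"],1]); c=-R.T@t
    return c+d*(z-c[2])/d[2]
E
python3 - <<'E'
from plant import *
from h import *
m=camera_model("top")
f=lambda u,s,o:(u+.5)/s-.5+o
P={"med top":(f(95,5,135),f(121,5,180),64),"med ring":(f(133,5,135),f(140,5,180),9),
"lar top":(f(136,5,205),f(128.5,5,230),66),"lar ring":(f(407-250,5,205),f(134,5,230),9),
"sma top":(f(161,5,450),f(128.5,5,190),62),"sma ring":(f(677-550,5,450),f(141,5,190),9),
"rs":(f(157,4.4,225),f(172,4.4,130),18),"rl":(f(383,4.4,225),f(164,4.4,130),18),"rm":(f(609,4.4,225),f(156,4.4,130),18),
"capm":(310,256,16),"capl":(382,255,16)}
for k,(u,v,z) in P.items():
    p=ray(m,u,v,z); print(k,p.round(1),"r",np.hypot(p[0],p[1]).round())
print("dia",ray(m,f(92,4.4,225),168,18)-ray(m,f(222,4.4,225),168,18))
E
```

```text
med top [546.2 324.8  64. ] r 635.0
med ring [544.9 323.8   9. ] r 634.0
lar top [444.1 166.7  66. ] r 474.0
lar ring [444.  166.3   9. ] r 474.0
sma top [ 527.2 -331.3   62. ] r 623.0
sma ring [ 527.3 -330.7    9. ] r 622.0
rs [626.4 117.3  18. ] r 637.0
rl [630.9  10.4  18. ] r 631.0
rm [635.3 -96.5  18. ] r 643.0
capm [445.4  12.6  16. ] r 446.0
capl [ 448.3 -136.1   16. ] r 469.0
dia [-0.36743769 61.46304162  0.        ]
```

All three pass the check: each coupling's top and ring agree within 1.5 mm, and the recesses are 107 mm apart, as the inserts' sizes imply. The smallest coupling is at (527,-331), the medium at (546,325) and the large at (444,167). I'll turn to yaw 0 first, so the tool axes become (x, -y, -z) of the world.

Emit:
drive_tool --deltas '[{"wz": -0.99, "hand": -1}, {"wz": -0.99, "hand": -1}, {"wz": -0.99, "hand": -1}, {"wz": -0.99, "hand": -1}, {"wz": -0.99, "hand": -1}, {"wz": -0.99, "hand": -1}, {"wz": -0.99, "hand": -1}, {"wz": -0.99, "hand": -1}, {"wz": -0.99, "hand": -1}, {"wz": -0.99, "hand": -1}, {"wz": -0.99, "hand": -1}, {"wz": -0.99, "hand": -1}, {"wz": -0.99, "hand": -1}, {"wz": -0.99, "hand": -1}, {"hand": -1}]'

```text
invalid input
```

```bash
python3 -c "
import plant;print([k for k in dir(plant) if not k.startswith('__')])
print(getattr(plant,'tcp_to_tips',None))"
```

```text
['Unreachable', 'camera_model', 'capture', 'close_job', 'get_obs', 'tcp_to_tips']
14.0
```

Emit:
drive_tool --deltas '[{"hand": -1, "tx": 0, "ty": 0, "tz": 0, "wx": 0, "wy": 0, "wz": -0.99}, {"hand": -1, "tx": 0, "ty": 0, "tz": 0, "wx": 0, "wy": 0, "wz": -0.99}, {"hand": -1, "tx": 0, "ty": 0, "tz": 0, "wx": 0, "wy": 0, "wz": -0.99}, {"hand": -1, "tx": 0, "ty": 0, "tz": 0, "wx": 0, "wy": 0, "wz": -0.99}, {"hand": -1, "tx": 0, "ty": 0, "tz": 0, "wx": 0, "wy": 0, "wz": -0.99}, {"hand": -1, "tx": 0, "ty": 0, "tz": 0, "wx": 0, "wy": 0, "wz": -0.99}, {"hand": -1, "tx": 0, "ty": 0, "tz": 0, "wx": 0, "wy": 0, "wz": -0.99}, {"hand": -1, "tx": 0, "ty": 0, "tz": 0, "wx": 0, "wy": 0, "wz": -0.99}, {"hand": -1, "tx": 0, "ty": 0, "tz": 0, "wx": 0, "wy": 0, "wz": -0.99}, {"hand": -1, "tx": 0, "ty": 0, "tz": 0, "wx": 0, "wy": 0, "wz": -0.99}, {"hand": -1, "tx": 0, "ty": 0, "tz": 0, "wx": 0, "wy": 0, "wz": -0.99}, {"hand": -1, "tx": 0, "ty": 0, "tz": 0, "wx": 0, "wy": 0, "wz": -0.99}, {"hand": -1, "tx": 0, "ty": 0, "tz": 0, "wx": 0, "wy": 0, "wz": -0.99}, {"hand": -1, "tx": 0, "ty": 0, "tz": 0, "wx": 0, "wy": 0, "wz": -0.99}, {"hand": -1, "tx": 0, "ty": 0, "tz": 0, "wx": 0, "wy": 0, "wz": 0}]'

```text
time: 1.35
tool_pos: [185.3, -491.0, 240.4]
tcp_rot: [-3.141, 0.0, 0.003]
contact_force: [0.8, -0.3, -0.2]
grip_width: 92.0
```

Emit:
drive_tool --deltas '[{"hand": -1, "tx": 0.61, "ty": -0.71, "tz": 0, "wx": 0, "wy": 0, "wz": 0}, {"hand": -1, "tx": 0.61, "ty": -0.71, "tz": 0, "wx": 0, "wy": 0, "wz": 0}, {"hand": -1, "tx": 0.61, "ty": -0.71, "tz": 0, "wx": 0, "wy": 0, "wz": 0}, {"hand": -1, "tx": 0.61, "ty": -0.71, "tz": 0, "wx": 0, "wy": 0, "wz": 0}, {"hand": -1, "tx": 0.61, "ty": -0.71, "tz": 0, "wx": 0, "wy": 0, "wz": 0}, {"hand": -1, "tx": 0.61, "ty": -0.71, "tz": 0, "wx": 0, "wy": 0, "wz": 0}, {"hand": -1, "tx": 0.61, "ty": -0.71, "tz": 0, "wx": 0, "wy": 0, "wz": 0}, {"hand": -1, "tx": 0.61, "ty": -0.71, "tz": 0, "wx": 0, "wy": 0, "wz": 0}, {"hand": -1, "tx": 0.61, "ty": -0.71, "tz": 0, "wx": 0, "wy": 0, "wz": 0}, {"hand": -1, "tx": 0.61, "ty": -0.71, "tz": 0, "wx": 0, "wy": 0, "wz": 0}, {"hand": -1, "tx": 0.61, "ty": -0.71, "tz": 0, "wx": 0, "wy": 0, "wz": 0}, {"hand": -1, "tx": 0.61, "ty": -0.71, "tz": 0, "wx": 0, "wy": 0, "wz": 0}, {"hand": -1, "tx": 0, "ty": 0, "tz": 0, "wx": 0, "wy": 0, "wz": 0}]'

```text
time: 2.43
tool_pos: [481.3, -145.8, 240.5]
tcp_rot: [-3.14, -0.001, 0.002]
contact_force: [-1.1, 0.5, -0.6]
grip_width: 91.9
```

Emit:
drive_tool --deltas '[{"hand": -1, "tx": -0.1, "ty": -0.87, "tz": 0.2, "wx": 0, "wy": 0, "wz": 0}, {"hand": -1, "tx": -0.1, "ty": -0.87, "tz": 0.2, "wx": 0, "wy": 0, "wz": 0}, {"hand": -1, "tx": -0.1, "ty": -0.87, "tz": 0.2, "wx": 0, "wy": 0, "wz": 0}, {"hand": -1, "tx": -0.1, "ty": -0.87, "tz": 0.2, "wx": 0, "wy": 0, "wz": 0}, {"hand": -1, "tx": -0.1, "ty": -0.87, "tz": 0.2, "wx": 0, "wy": 0, "wz": 0}, {"hand": -1, "tx": -0.1, "ty": -0.87, "tz": 0.2, "wx": 0, "wy": 0, "wz": 0}, {"hand": -1, "tx": -0.1, "ty": -0.87, "tz": 0.2, "wx": 0, "wy": 0, "wz": 0}, {"hand": -1, "tx": -0.1, "ty": -0.87, "tz": 0.2, "wx": 0, "wy": 0, "wz": 0}, {"hand": -1, "tx": -0.1, "ty": -0.87, "tz": 0.2, "wx": 0, "wy": 0, "wz": 0}, {"hand": -1, "tx": 0, "ty": 0, "tz": 0, "wx": 0, "wy": 0, "wz": 0}, {"hand": -1, "tx": 0, "ty": 0, "tz": 0, "wx": 0, "wy": 0, "wz": 0}, {"hand": -1, "tx": 0, "ty": 0, "tz": 0, "wx": 0, "wy": 0, "wz": 0}]'

```text
time: 3.43
tool_pos: [442.5, 162.3, 168.7]
tcp_rot: [3.141, 0.0, -0.001]
contact_force: [1.3, -0.6, 0.1]
grip_width: 91.6
```

```bash
python3 - <<'E'
from plant import *
import cv2
o=get_obs(); print(o["tool_pos"],o["joint_positions"]); m=camera_model("wrist"); print(m)
im=capture("wrist"); cv2.imwrite("pics/w1.png",im[:,:,::-1])
import numpy as np
p=lambda X:cv2.projectPoints(np.array([X],float),m["rvec"],m["tvec"],np.array([[m["fx"],0,m["cx"]],[0,m["fy"],m["cy"]],[0,0,1]]),None)[0].ravel()
print(p([444,166.7,66]),p([444,166.5,9]))
E
```

```text
[442.5178296  162.29631757 168.65483353] [ 1.89071601e-01  3.21533440e-01  1.77401527e+00 -6.30300400e-04
  1.04625104e+00  1.90628985e-01]
{'fx': 375.3648458061426, 'fy': 375.3648458061426, 'cx': 317.66992330842135, 'cy': 238.86560653426088, 'rvec': array([-2.86368365e+00,  3.43870585e-03, -9.22651955e-04]), 'tvec': array([-441.34890827,  142.20680501,  365.78947604])}
[321.08441468 237.293449  ] [320.41768581 218.96389992]
```

View pics/w1.png

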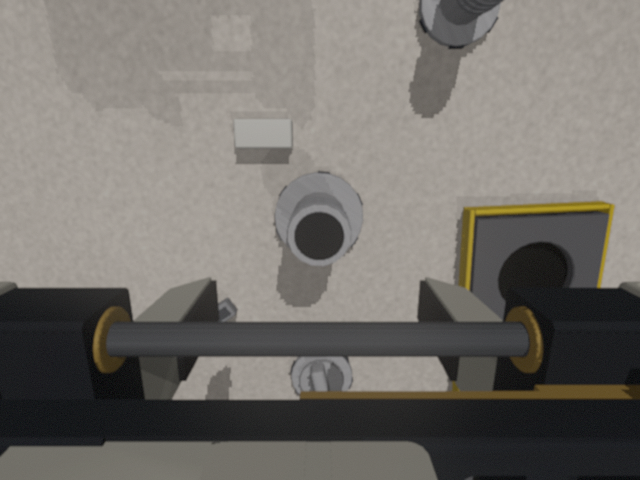

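The wrist view confirms a bored tail (large) at (319,236), against a predicted (321,237), so it agrees to about 1 mm. I'll descend and grip.

Emit:
drive_tool --deltas '[{"hand": -1, "tx": 0.02, "ty": -0.1, "tz": 0, "wx": 0, "wy": 0, "wz": 0}, {"hand": -1, "tx": 0, "ty": 0, "tz": 0.65, "wx": 0, "wy": 0, "wz": 0}, {"hand": -1, "tx": 0, "ty": 0, "tz": 0.65, "wx": 0, "wy": 0, "wz": 0}, {"hand": -1, "tx": 0, "ty": 0, "tz": 0.65, "wx": 0, "wy": 0, "wz": 0}, {"hand": -1, "tx": 0, "ty": 0, "tz": 0.65, "wx": 0, "wy": 0, "wz": 0}, {"hand": -1, "tx": 0, "ty": 0, "tz": 0.65, "wx": 0, "wy": 0, "wz": 0}, {"hand": -1, "tx": 0, "ty": 0, "tz": 0, "wx": 0, "wy": 0, "wz": 0}, {"hand": -1, "tx": 0, "ty": 0, "tz": 0, "wx": 0, "wy": 0, "wz": 0}, {"hand": -1, "tx": 0, "ty": 0, "tz": 0, "wx": 0, "wy": 0, "wz": 0}]'

```text
time: 4.23
tool_pos: [444.4, 166.3, 39.9]
tcp_rot: [-3.141, -0.002, -0.002]
contact_force: [-0.3, -0.3, -0.2]
grip_width: 92.0
```

Emit:
drive_tool --deltas '[{"hand": 1, "tx": 0, "ty": 0, "tz": 0, "wx": 0, "wy": 0, "wz": 0}, {"hand": 1, "tx": 0, "ty": 0, "tz": 0, "wx": 0, "wy": 0, "wz": 0}, {"hand": 1, "tx": 0, "ty": 0, "tz": 0, "wx": 0, "wy": 0, "wz": 0}, {"hand": 1, "tx": 0, "ty": 0, "tz": 0, "wx": 0, "wy": 0, "wz": 0}, {"hand": 1, "tx": 0, "ty": 0, "tz": 0, "wx": 0, "wy": 0, "wz": 0}, {"hand": 1, "tx": 0, "ty": 0, "tz": 0, "wx": 0, "wy": 0, "wz": 0}, {"hand": 1, "tx": 0, "ty": 0, "tz": 0, "wx": 0, "wy": 0, "wz": 0}, {"hand": 1, "tx": 0, "ty": 0, "tz": 0, "wx": 0, "wy": 0, "wz": 0}, {"hand": 1, "tx": 0, "ty": 0, "tz": 0, "wx": 0, "wy": 0, "wz": 0}, {"hand": 1, "tx": 0, "ty": 0, "tz": 0, "wx": 0, "wy": 0, "wz": 0}, {"hand": 1, "tx": 0, "ty": 0, "tz": 0, "wx": 0, "wy": 0, "wz": 0}, {"hand": 1, "tx": 0, "ty": 0, "tz": 0, "wx": 0, "wy": 0, "wz": 0}]'

```text
time: 5.23
tool_pos: [443.3, 166.7, 38.7]
tcp_rot: [3.142, -0.0, -0.0]
contact_force: [-0.4, 0.2, 0.9]
grip_width: 43.7
```

Emit:
drive_tool --deltas '[{"hand": 1, "tx": 0, "ty": 0, "tz": -0.3, "wx": 0, "wy": 0, "wz": 0}, {"hand": 1, "tx": 0, "ty": 0, "tz": -0.6, "wx": 0, "wy": 0, "wz": 0}, {"hand": 1, "tx": 0, "ty": 0, "tz": -0.6, "wx": 0, "wy": 0, "wz": 0}, {"hand": 1, "tx": 0, "ty": 0, "tz": -0.6, "wx": 0, "wy": 0, "wz": 0}, {"hand": 1, "tx": 0, "ty": 0, "tz": -0.3, "wx": 0, "wy": 0, "wz": 0}, {"hand": 1, "tx": 0.47, "ty": 0.39, "tz": 0, "wx": 0, "wy": 0, "wz": 0}, {"hand": 1, "tx": 0.47, "ty": 0.39, "tz": 0, "wx": 0, "wy": 0, "wz": 0}, {"hand": 1, "tx": 0.47, "ty": 0.39, "tz": 0, "wx": 0, "wy": 0, "wz": 0}, {"hand": 1, "tx": 0.47, "ty": 0.39, "tz": 0, "wx": 0, "wy": 0, "wz": 0}, {"hand": 1, "tx": 0.47, "ty": 0.39, "tz": 0, "wx": 0, "wy": 0, "wz": 0}, {"hand": 1, "tx": 0.47, "ty": 0.39, "tz": 0, "wx": 0, "wy": 0, "wz": 0}, {"hand": 1, "tx": 0.47, "ty": 0.39, "tz": 0, "wx": 0, "wy": 0, "wz": 0}, {"hand": 1, "tx": 0.47, "ty": 0.39, "tz": 0, "wx": 0, "wy": 0, "wz": 0}, {"hand": 1, "tx": 0.47, "ty": 0.39, "tz": 0, "wx": 0, "wy": 0, "wz": 0}, {"hand": 1, "tx": 0.47, "ty": 0.39, "tz": 0, "wx": 0, "wy": 0, "wz": 0}, {"hand": 1, "tx": 0, "ty": 0, "tz": 0, "wx": 0, "wy": 0, "wz": 0}, {"hand": 1, "tx": 0, "ty": 0, "tz": 0, "wx": 0, "wy": 0, "wz": 0}, {"hand": 1, "tx": 0, "ty": 0, "tz": 0, "wx": 0, "wy": 0, "wz": 0}]'

```text
time: 6.73
tool_pos: [630.2, 10.9, 133.7]
tcp_rot: [-3.141, 0.003, -0.001]
contact_force: [-1.1, 0.7, -2.9]
grip_width: 43.6
```

```bash
cat > look.py <<'E'
import sys
from plant import *
from h import *
o=get_obs(); print(o["tool_pos"].round(1),o["grip_width"])
for n in sys.argv[2:]:
    m=camera_model(n); im=capture(n); cv2.imwrite(f"pics/{n}_{sys.argv[1]}.png",im[:,:,::-1])
    K=np.array([[m["fx"],0,m["cx"]],[0,m["fy"],m["cy"]],[0,0,1]])
    for k,X in dict(rs=[626.4,117.3,18],rl=[630.9,10.4,18],rm=[635.3,-96.5,18],med=[546,324.5,64],sma=[527.2,-331,62]).items():
        print(n,k,cv2.projectPoints(np.array([X],float),m["rvec"],m["tvec"],K,None)[0].ravel().round(1))
E
python3 look.py 2 wrist
```

```text
[630.2  10.9 133.7] 43.64139978592547
wrist rs [313.3  79.3]
wrist rl [320.3 239.1]
wrist rm [325.7 367.8]
wrist med [  94.5 -532.9]
wrist sma [199.5 636.3]
```

View pics/wrist_2.png

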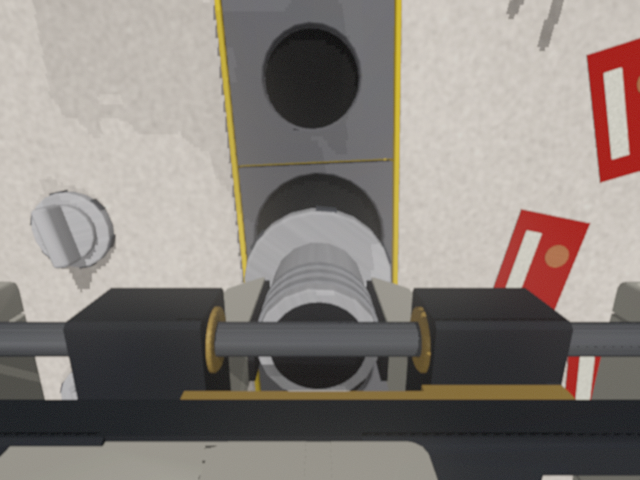

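Emit:
drive_tool --deltas '[{"hand": 1, "tx": 0.02, "ty": 0, "tz": 0.6, "wx": 0, "wy": 0, "wz": 0}, {"hand": 1, "tx": 0, "ty": 0, "tz": 0.6, "wx": 0, "wy": 0, "wz": 0}, {"hand": 1, "tx": 0, "ty": 0, "tz": 0.5, "wx": 0, "wy": 0, "wz": 0}, {"hand": 1, "tx": 0, "ty": 0, "tz": 0.1, "wx": 0, "wy": 0, "wz": 0}, {"hand": 1, "tx": 0, "ty": 0, "tz": 0.1, "wx": 0, "wy": 0, "wz": 0}, {"hand": 1, "tx": 0, "ty": 0, "tz": 0.1, "wx": 0, "wy": 0, "wz": 0}, {"hand": 1, "tx": 0, "ty": 0, "tz": 0.05, "wx": 0, "wy": 0, "wz": 0}, {"hand": 1, "tx": 0, "ty": 0, "tz": 0.0, "wx": 0, "wy": 0, "wz": 0}, {"hand": 1, "tx": 0, "ty": 0, "tz": 0.0, "wx": 0, "wy": 0, "wz": 0}]'

```text
time: 7.53
tool_pos: [632.5, 10.6, 53.6]
tcp_rot: [3.141, -0.001, -0.0]
contact_force: [0.4, -0.2, -2.6]
grip_width: 43.5
```

Emit:
drive_tool --deltas '[{"hand": 1, "tx": 0, "ty": 0, "tz": 0.04, "wx": 0, "wy": 0, "wz": 0}, {"hand": 1, "tx": 0, "ty": 0, "tz": 0.03, "wx": 0, "wy": 0, "wz": 0}, {"hand": 1, "tx": 0, "ty": 0, "tz": 0, "wx": 0, "wy": 0, "wz": 0}, {"hand": 1, "tx": 0, "ty": 0, "tz": 0, "wx": 0, "wy": 0, "wz": 0}]'

```text
time: 7.87
tool_pos: [632.0, 10.5, 49.9]
tcp_rot: [3.141, 0.0, -0.001]
contact_force: [1.3, -0.2, -2.6]
grip_width: 44.1
```

Emit:
drive_tool --deltas '[{"hand": 1, "tx": 0, "ty": 0, "tz": 0.03, "wx": 0, "wy": 0, "wz": 0}, {"hand": 1, "tx": 0, "ty": 0, "tz": 0.02, "wx": 0, "wy": 0, "wz": 0}, {"hand": 1, "tx": 0, "ty": 0, "tz": 0, "wx": 0, "wy": 0, "wz": 0}, {"hand": 1, "tx": 0, "ty": 0, "tz": 0, "wx": 0, "wy": 0, "wz": 0}]'

```text
time: 8.2
tool_pos: [632.2, 10.5, 48.7]
tcp_rot: [3.141, -0.001, -0.0]
contact_force: [-1.9, 0.6, 5.4]
grip_width: 43.6
```

Contact now reads +5 N up at the expected height of 48.7, so the coupling is seated. I'll release and lift.

Emit:
drive_tool --deltas '[{"hand": -1, "tx": 0, "ty": 0, "tz": 0, "wx": 0, "wy": 0, "wz": 0}, {"hand": -1, "tx": 0, "ty": 0, "tz": 0, "wx": 0, "wy": 0, "wz": 0}, {"hand": -1, "tx": 0, "ty": 0, "tz": 0, "wx": 0, "wy": 0, "wz": 0}, {"hand": -1, "tx": 0, "ty": 0, "tz": 0, "wx": 0, "wy": 0, "wz": 0}, {"hand": -1, "tx": 0, "ty": 0, "tz": 0, "wx": 0, "wy": 0, "wz": 0}, {"hand": -1, "tx": 0, "ty": 0, "tz": 0, "wx": 0, "wy": 0, "wz": 0}, {"hand": -1, "tx": 0, "ty": 0, "tz": 0, "wx": 0, "wy": 0, "wz": 0}, {"hand": -1, "tx": 0, "ty": 0, "tz": 0, "wx": 0, "wy": 0, "wz": 0}, {"hand": -1, "tx": 0, "ty": 0, "tz": -0.3, "wx": 0, "wy": 0, "wz": 0}, {"hand": -1, "tx": 0, "ty": 0, "tz": -0.8, "wx": 0, "wy": 0, "wz": 0}, {"hand": -1, "tx": 0, "ty": 0, "tz": -0.8, "wx": 0, "wy": 0, "wz": 0}, {"hand": -1, "tx": 0, "ty": 0, "tz": -0.8, "wx": 0, "wy": 0, "wz": 0}, {"hand": -1, "tx": 0, "ty": 0, "tz": -0.3, "wx": 0, "wy": 0, "wz": 0}, {"hand": -1, "tx": 0, "ty": 0, "tz": 0, "wx": 0, "wy": 0, "wz": 0}, {"hand": -1, "tx": 0, "ty": 0, "tz": 0, "wx": 0, "wy": 0, "wz": 0}]'

```text
time: 9.45
tool_pos: [632.2, 10.5, 169.1]
tcp_rot: [3.141, -0.002, -0.0]
contact_force: [-1.1, 1.0, -0.2]
grip_width: 91.7
```

Emit:
drive_tool --deltas '[{"hand": -1, "tx": -0.24, "ty": -0.87, "tz": 0, "wx": 0, "wy": 0, "wz": 0}, {"hand": -1, "tx": -0.24, "ty": -0.87, "tz": 0, "wx": 0, "wy": 0, "wz": 0}, {"hand": -1, "tx": -0.24, "ty": -0.87, "tz": 0, "wx": 0, "wy": 0, "wz": 0}, {"hand": -1, "tx": -0.24, "ty": -0.87, "tz": 0, "wx": 0, "wy": 0, "wz": 0}, {"hand": -1, "tx": -0.24, "ty": -0.87, "tz": 0, "wx": 0, "wy": 0, "wz": 0}, {"hand": -1, "tx": -0.24, "ty": -0.87, "tz": 0, "wx": 0, "wy": 0, "wz": 0}, {"hand": -1, "tx": -0.24, "ty": -0.87, "tz": 0, "wx": 0, "wy": 0, "wz": 0}, {"hand": -1, "tx": -0.24, "ty": -0.87, "tz": 0, "wx": 0, "wy": 0, "wz": 0}, {"hand": -1, "tx": -0.24, "ty": -0.87, "tz": 0, "wx": 0, "wy": 0, "wz": 0}, {"hand": -1, "tx": 0, "ty": 0, "tz": 0, "wx": 0, "wy": 0, "wz": 0}, {"hand": -1, "tx": 0, "ty": 0, "tz": 0, "wx": 0, "wy": 0, "wz": 0}, {"hand": -1, "tx": 0, "ty": 0, "tz": 0, "wx": 0, "wy": 0, "wz": 0}]'

```text
time: 10.45
tool_pos: [545.2, 323.2, 166.4]
tcp_rot: [3.14, 0.002, 0.0]
contact_force: [-0.4, -0.3, 0.7]
grip_width: 91.7
```

```bash
python3 look.py 3 wrist top
```

```text
[545.2 323.2 166.4] 91.7383343611234
wrist rs [404.1 436.1]
wrist rl [402.  520.6]
wrist rm [400.1 593.1]
wrist med [320.4 241.6]
wrist sma [303.8 777.9]
top rs [260.3 168.7]
top rl [311.7 166.9]
top rm [363.  165.1]
top med [153.8 203.9]
top sma [481.6 215.3]
```

View pics/wrist_3.png

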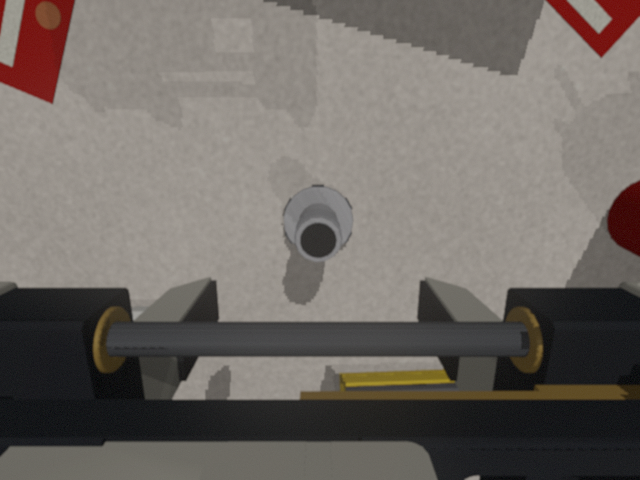

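View pics/top_3.png

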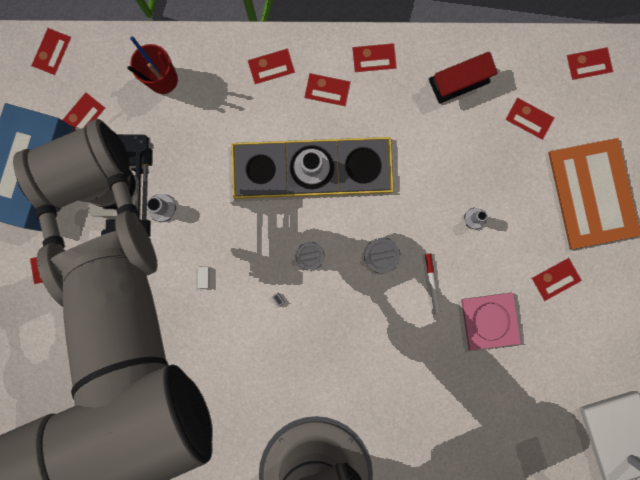

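Top view: the large coupling stands centred in the widest recess at (312,167). In the wrist view the medium one is at (318,240), where expected. Descending.

Emit:
drive_tool --deltas '[{"hand": -1, "tx": 0, "ty": -0.03, "tz": 0.64, "wx": 0, "wy": 0, "wz": 0}, {"hand": -1, "tx": 0, "ty": 0, "tz": 0.64, "wx": 0, "wy": 0, "wz": 0}, {"hand": -1, "tx": 0, "ty": 0, "tz": 0.64, "wx": 0, "wy": 0, "wz": 0}, {"hand": -1, "tx": 0, "ty": 0, "tz": 0.64, "wx": 0, "wy": 0, "wz": 0}, {"hand": -1, "tx": 0, "ty": 0, "tz": 0.64, "wx": 0, "wy": 0, "wz": 0}, {"hand": -1, "tx": 0, "ty": 0, "tz": 0, "wx": 0, "wy": 0, "wz": 0}, {"hand": -1, "tx": 0, "ty": 0, "tz": 0, "wx": 0, "wy": 0, "wz": 0}, {"hand": -1, "tx": 0, "ty": 0, "tz": 0, "wx": 0, "wy": 0, "wz": 0}]'

```text
time: 11.22
tool_pos: [547.0, 324.6, 41.3]
tcp_rot: [-3.141, -0.002, -0.002]
contact_force: [0.5, -0.3, 0.3]
grip_width: 91.8
```

Emit:
drive_tool --deltas '[{"hand": 1, "tx": 0, "ty": 0, "tz": 0.03, "wx": 0, "wy": 0, "wz": 0}, {"hand": 1, "tx": 0, "ty": 0, "tz": 0, "wx": 0, "wy": 0, "wz": 0}, {"hand": 1, "tx": 0, "ty": 0, "tz": 0, "wx": 0, "wy": 0, "wz": 0}, {"hand": 1, "tx": 0, "ty": 0, "tz": 0, "wx": 0, "wy": 0, "wz": 0}, {"hand": 1, "tx": 0, "ty": 0, "tz": 0, "wx": 0, "wy": 0, "wz": 0}, {"hand": 1, "tx": 0, "ty": 0, "tz": 0, "wx": 0, "wy": 0, "wz": 0}, {"hand": 1, "tx": 0, "ty": 0, "tz": 0, "wx": 0, "wy": 0, "wz": 0}, {"hand": 1, "tx": 0, "ty": 0, "tz": 0, "wx": 0, "wy": 0, "wz": 0}, {"hand": 1, "tx": 0, "ty": 0, "tz": 0, "wx": 0, "wy": 0, "wz": 0}, {"hand": 1, "tx": 0, "ty": 0, "tz": 0, "wx": 0, "wy": 0, "wz": 0}, {"hand": 1, "tx": 0, "ty": 0, "tz": 0, "wx": 0, "wy": 0, "wz": 0}, {"hand": 1, "tx": 0, "ty": 0, "tz": 0, "wx": 0, "wy": 0, "wz": 0}, {"hand": 1, "tx": 0, "ty": 0, "tz": 0, "wx": 0, "wy": 0, "wz": 0}, {"hand": 1, "tx": 0, "ty": 0, "tz": 0, "wx": 0, "wy": 0, "wz": 0}]'

```text
time: 12.38
tool_pos: [545.7, 325.0, 38.6]
tcp_rot: [3.141, 0.0, -0.0]
contact_force: [-0.8, -0.5, -1.0]
grip_width: 31.6
```

Emit:
drive_tool --deltas '[{"hand": 1, "tx": 0, "ty": 0, "tz": -0.3, "wx": 0, "wy": 0, "wz": 0}, {"hand": 1, "tx": 0, "ty": 0, "tz": -0.7, "wx": 0, "wy": 0, "wz": 0}, {"hand": 1, "tx": 0, "ty": 0, "tz": -0.7, "wx": 0, "wy": 0, "wz": 0}, {"hand": 1, "tx": 0, "ty": 0, "tz": -0.7, "wx": 0, "wy": 0, "wz": 0}, {"hand": 1, "tx": 0, "ty": 0, "tz": -0.4, "wx": 0, "wy": 0, "wz": 0}, {"hand": 1, "tx": 0.15, "ty": 0.7, "tz": 0, "wx": 0, "wy": 0, "wz": 0}, {"hand": 1, "tx": 0.15, "ty": 0.7, "tz": 0, "wx": 0, "wy": 0, "wz": 0}, {"hand": 1, "tx": 0.15, "ty": 0.7, "tz": 0, "wx": 0, "wy": 0, "wz": 0}, {"hand": 1, "tx": 0.15, "ty": 0.7, "tz": 0, "wx": 0, "wy": 0, "wz": 0}, {"hand": 1, "tx": 0.15, "ty": 0.7, "tz": 0, "wx": 0, "wy": 0, "wz": 0}, {"hand": 1, "tx": 0.15, "ty": 0.7, "tz": 0, "wx": 0, "wy": 0, "wz": 0}, {"hand": 1, "tx": 0.15, "ty": 0.7, "tz": 0, "wx": 0, "wy": 0, "wz": 0}, {"hand": 1, "tx": 0.15, "ty": 0.7, "tz": 0, "wx": 0, "wy": 0, "wz": 0}, {"hand": 1, "tx": 0.15, "ty": 0.7, "tz": 0, "wx": 0, "wy": 0, "wz": 0}, {"hand": 1, "tx": 0.15, "ty": 0.7, "tz": 0, "wx": 0, "wy": 0, "wz": 0}, {"hand": 1, "tx": 0.15, "ty": 0.7, "tz": 0, "wx": 0, "wy": 0, "wz": 0}, {"hand": 1, "tx": 0.15, "ty": 0.7, "tz": 0, "wx": 0, "wy": 0, "wz": 0}, {"hand": 1, "tx": 0.15, "ty": 0.7, "tz": 0, "wx": 0, "wy": 0, "wz": 0}, {"hand": 1, "tx": 0.15, "ty": 0.7, "tz": 0, "wx": 0, "wy": 0, "wz": 0}, {"hand": 1, "tx": 0.15, "ty": 0.7, "tz": 0, "wx": 0, "wy": 0, "wz": 0}]'

```text
time: 14.05
tool_pos: [635.6, -96.5, 151.6]
tcp_rot: [3.141, -0.0, -0.001]
contact_force: [1.5, 0.3, -0.8]
grip_width: 31.4
```

Emit:
drive_tool --deltas '[{"hand": 1, "tx": 0, "ty": 0, "tz": 0, "wx": 0, "wy": 0, "wz": 0}, {"hand": 1, "tx": 0, "ty": 0, "tz": 0, "wx": 0, "wy": 0, "wz": 0}, {"hand": 1, "tx": 0, "ty": 0, "tz": 0, "wx": 0, "wy": 0, "wz": 0}]'

```text
time: 14.3
tool_pos: [635.3, -94.7, 151.0]
tcp_rot: [-3.141, 0.0, -0.001]
contact_force: [0.2, 0.9, -2.1]
grip_width: 31.4
```

```bash
python3 look.py 4 wrist
```

```text
[635.3 -94.7 151. ] 31.399912853452264
wrist rs [ 303.7 -103.4]
wrist rl [312.2  84.7]
wrist rm [318.7 234.5]
wrist med [  56.5 -918.4]
wrist sma [188.1 523.3]
```

View pics/wrist_4.png

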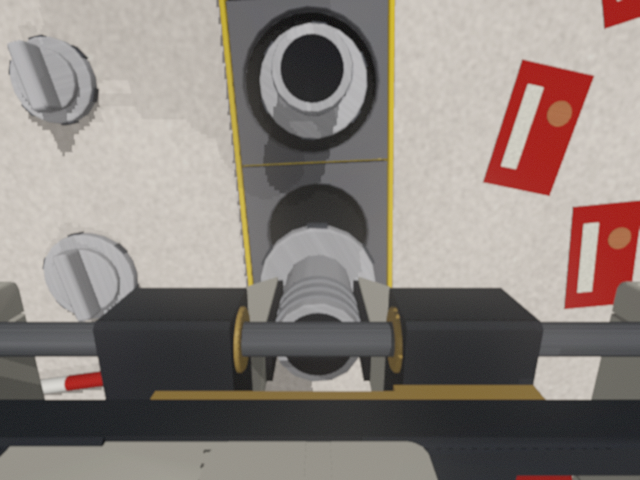

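The large coupling is inside its recess at (311,80), and the medium one is held upright above the middle recess. Lowering.

Emit:
drive_tool --deltas '[{"hand": 1, "tx": 0, "ty": 0.04, "tz": 0.6, "wx": 0, "wy": 0, "wz": 0}, {"hand": 1, "tx": 0, "ty": 0, "tz": 0.6, "wx": 0, "wy": 0, "wz": 0}, {"hand": 1, "tx": 0, "ty": 0, "tz": 0.6, "wx": 0, "wy": 0, "wz": 0}, {"hand": 1, "tx": 0, "ty": 0, "tz": 0.4, "wx": 0, "wy": 0, "wz": 0}, {"hand": 1, "tx": 0, "ty": 0, "tz": 0.1, "wx": 0, "wy": 0, "wz": 0}, {"hand": 1, "tx": 0, "ty": 0, "tz": 0.1, "wx": 0, "wy": 0, "wz": 0}, {"hand": 1, "tx": 0, "ty": 0, "tz": 0, "wx": 0, "wy": 0, "wz": 0}, {"hand": 1, "tx": 0, "ty": 0, "tz": 0, "wx": 0, "wy": 0, "wz": 0}, {"hand": 1, "tx": 0, "ty": 0, "tz": 0, "wx": 0, "wy": 0, "wz": 0}]'

```text
time: 15.1
tool_pos: [636.4, -96.6, 56.2]
tcp_rot: [3.141, -0.002, -0.0]
contact_force: [0.3, -0.5, -1.7]
grip_width: 31.7
```

Emit:
drive_tool --deltas '[{"hand": 1, "tx": 0, "ty": 0, "tz": 0.06, "wx": 0, "wy": 0, "wz": 0}, {"hand": 1, "tx": 0, "ty": 0, "tz": 0.06, "wx": 0, "wy": 0, "wz": 0}, {"hand": 1, "tx": 0, "ty": 0, "tz": 0.04, "wx": 0, "wy": 0, "wz": 0}, {"hand": 1, "tx": 0, "ty": 0, "tz": 0, "wx": 0, "wy": 0, "wz": 0}, {"hand": 1, "tx": 0, "ty": 0, "tz": 0, "wx": 0, "wy": 0, "wz": 0}]'

```text
time: 15.52
tool_pos: [635.7, -96.7, 48.6]
tcp_rot: [3.141, -0.0, -0.001]
contact_force: [0.2, 0.1, 1.8]
grip_width: 31.6
```

Emit:
drive_tool --deltas '[{"hand": 1, "tx": 0, "ty": 0, "tz": 0.02, "wx": 0, "wy": 0, "wz": 0}, {"hand": 1, "tx": 0, "ty": 0, "tz": 0, "wx": 0, "wy": 0, "wz": 0}, {"hand": 1, "tx": 0, "ty": 0, "tz": 0, "wx": 0, "wy": 0, "wz": 0}]'

```text
time: 15.77
tool_pos: [635.6, -96.7, 48.6]
tcp_rot: [3.141, -0.001, -0.0]
contact_force: [-3.1, 0.6, 7.9]
grip_width: 31.2
```

It has seated at 48.6 with contact force up. Release and lift.

Emit:
drive_tool --deltas '[{"hand": -1, "tx": 0, "ty": 0, "tz": 0, "wx": 0, "wy": 0, "wz": 0}, {"hand": -1, "tx": 0, "ty": 0, "tz": 0, "wx": 0, "wy": 0, "wz": 0}, {"hand": -1, "tx": 0, "ty": 0, "tz": 0, "wx": 0, "wy": 0, "wz": 0}, {"hand": -1, "tx": 0, "ty": 0, "tz": 0, "wx": 0, "wy": 0, "wz": 0}, {"hand": -1, "tx": 0, "ty": 0, "tz": 0, "wx": 0, "wy": 0, "wz": 0}, {"hand": -1, "tx": 0, "ty": 0, "tz": 0, "wx": 0, "wy": 0, "wz": 0}, {"hand": -1, "tx": 0, "ty": 0, "tz": 0, "wx": 0, "wy": 0, "wz": 0}, {"hand": -1, "tx": 0, "ty": 0, "tz": 0, "wx": 0, "wy": 0, "wz": 0}, {"hand": -1, "tx": 0, "ty": 0, "tz": 0, "wx": 0, "wy": 0, "wz": 0}, {"hand": -1, "tx": 0, "ty": 0, "tz": -0.3, "wx": 0, "wy": 0, "wz": 0}, {"hand": -1, "tx": 0, "ty": 0, "tz": -0.8, "wx": 0, "wy": 0, "wz": 0}, {"hand": -1, "tx": 0, "ty": 0, "tz": -0.8, "wx": 0, "wy": 0, "wz": 0}, {"hand": -1, "tx": 0, "ty": 0, "tz": -0.8, "wx": 0, "wy": 0, "wz": 0}, {"hand": -1, "tx": 0, "ty": 0, "tz": -0.3, "wx": 0, "wy": 0, "wz": 0}, {"hand": -1, "tx": 0, "ty": 0, "tz": 0, "wx": 0, "wy": 0, "wz": 0}, {"hand": -1, "tx": 0, "ty": 0, "tz": 0, "wx": 0, "wy": 0, "wz": 0}]'

```text
time: 17.1
tool_pos: [635.7, -96.7, 168.7]
tcp_rot: [3.141, -0.002, -0.0]
contact_force: [-0.7, 0.8, -0.2]
grip_width: 91.4
```

Emit:
drive_tool --deltas '[{"hand": -1, "tx": -0.34, "ty": 0.73, "tz": 0, "wx": 0, "wy": 0, "wz": 0}, {"hand": -1, "tx": -0.34, "ty": 0.73, "tz": 0, "wx": 0, "wy": 0, "wz": 0}, {"hand": -1, "tx": -0.34, "ty": 0.73, "tz": 0, "wx": 0, "wy": 0, "wz": 0}, {"hand": -1, "tx": -0.34, "ty": 0.73, "tz": 0, "wx": 0, "wy": 0, "wz": 0}, {"hand": -1, "tx": -0.34, "ty": 0.73, "tz": 0, "wx": 0, "wy": 0, "wz": 0}, {"hand": -1, "tx": -0.34, "ty": 0.73, "tz": 0, "wx": 0, "wy": 0, "wz": 0}, {"hand": -1, "tx": -0.34, "ty": 0.73, "tz": 0, "wx": 0, "wy": 0, "wz": 0}, {"hand": -1, "tx": -0.34, "ty": 0.73, "tz": 0, "wx": 0, "wy": 0, "wz": 0}, {"hand": -1, "tx": 0, "ty": 0, "tz": 0, "wx": 0, "wy": 0, "wz": 0}, {"hand": -1, "tx": 0, "ty": 0, "tz": 0, "wx": 0, "wy": 0, "wz": 0}, {"hand": -1, "tx": 0, "ty": 0, "tz": 0, "wx": 0, "wy": 0, "wz": 0}]'

```text
time: 18.02
tool_pos: [526.2, -329.5, 166.2]
tcp_rot: [-3.14, 0.002, -0.001]
contact_force: [0.3, -0.3, -0.0]
grip_width: 91.7
```

```bash
python3 look.py 5 wrist
```

```text
[ 526.2 -329.5  166.2] 91.67736268255256
wrist rs [ 526.7 -675.7]
wrist rl [ 506.2 -364.2]
wrist rm [ 490.5 -128.7]
wrist med [  409.5 -2707.6]
wrist sma [320.6 245.3]
```

View pics/wrist_5.png

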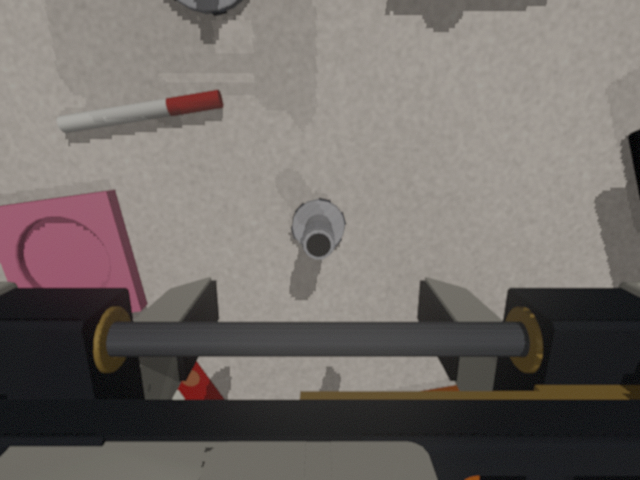

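The small bored coupling is at (318,244), as predicted, and the surroundings are clear.

Emit:
drive_tool --deltas '[{"hand": -1, "tx": 0, "ty": 0.03, "tz": 0.64, "wx": 0, "wy": 0, "wz": 0}, {"hand": -1, "tx": 0, "ty": 0, "tz": 0.64, "wx": 0, "wy": 0, "wz": 0}, {"hand": -1, "tx": 0, "ty": 0, "tz": 0.64, "wx": 0, "wy": 0, "wz": 0}, {"hand": -1, "tx": 0, "ty": 0, "tz": 0.64, "wx": 0, "wy": 0, "wz": 0}, {"hand": -1, "tx": 0, "ty": 0, "tz": 0.64, "wx": 0, "wy": 0, "wz": 0}, {"hand": -1, "tx": 0, "ty": 0, "tz": 0, "wx": 0, "wy": 0, "wz": 0}, {"hand": -1, "tx": 0, "ty": 0, "tz": 0, "wx": 0, "wy": 0, "wz": 0}, {"hand": -1, "tx": 0, "ty": 0, "tz": 0, "wx": 0, "wy": 0, "wz": 0}]'

```text
time: 18.73
tool_pos: [527.7, -331.1, 40.8]
tcp_rot: [3.14, -0.001, 0.001]
contact_force: [0.1, -0.3, 0.2]
grip_width: 91.2
```

Emit:
drive_tool --deltas '[{"hand": 1, "tx": 0, "ty": 0, "tz": 0.03, "wx": 0, "wy": 0, "wz": 0}, {"hand": 1, "tx": 0, "ty": 0, "tz": 0, "wx": 0, "wy": 0, "wz": 0}, {"hand": 1, "tx": 0, "ty": 0, "tz": 0, "wx": 0, "wy": 0, "wz": 0}, {"hand": 1, "tx": 0, "ty": 0, "tz": 0, "wx": 0, "wy": 0, "wz": 0}, {"hand": 1, "tx": 0, "ty": 0, "tz": 0, "wx": 0, "wy": 0, "wz": 0}, {"hand": 1, "tx": 0, "ty": 0, "tz": 0, "wx": 0, "wy": 0, "wz": 0}, {"hand": 1, "tx": 0, "ty": 0, "tz": 0, "wx": 0, "wy": 0, "wz": 0}, {"hand": 1, "tx": 0, "ty": 0, "tz": 0, "wx": 0, "wy": 0, "wz": 0}, {"hand": 1, "tx": 0, "ty": 0, "tz": 0, "wx": 0, "wy": 0, "wz": 0}, {"hand": 1, "tx": 0, "ty": 0, "tz": 0, "wx": 0, "wy": 0, "wz": 0}, {"hand": 1, "tx": 0, "ty": 0, "tz": 0, "wx": 0, "wy": 0, "wz": 0}, {"hand": 1, "tx": 0, "ty": 0, "tz": 0, "wx": 0, "wy": 0, "wz": 0}, {"hand": 1, "tx": 0, "ty": 0, "tz": 0, "wx": 0, "wy": 0, "wz": 0}, {"hand": 1, "tx": 0, "ty": 0, "tz": 0, "wx": 0, "wy": 0, "wz": 0}, {"hand": 1, "tx": 0, "ty": 0, "tz": 0, "wx": 0, "wy": 0, "wz": 0}, {"hand": 1, "tx": 0, "ty": 0, "tz": 0, "wx": 0, "wy": 0, "wz": 0}]'

```text
time: 20.07
tool_pos: [526.6, -331.4, 38.3]
tcp_rot: [3.142, 0.0, -0.001]
contact_force: [0.1, -0.0, -0.8]
grip_width: 21.5
```

Emit:
drive_tool --deltas '[{"hand": 1, "tx": 0, "ty": 0, "tz": -0.3, "wx": 0, "wy": 0, "wz": 0}, {"hand": 1, "tx": 0, "ty": 0, "tz": -0.7, "wx": 0, "wy": 0, "wz": 0}, {"hand": 1, "tx": 0, "ty": 0, "tz": -0.7, "wx": 0, "wy": 0, "wz": 0}, {"hand": 1, "tx": 0, "ty": 0, "tz": -0.7, "wx": 0, "wy": 0, "wz": 0}, {"hand": 1, "tx": 0, "ty": 0, "tz": -0.7, "wx": 0, "wy": 0, "wz": 0}, {"hand": 1, "tx": 0, "ty": 0, "tz": -0.3, "wx": 0, "wy": 0, "wz": 0}, {"hand": 1, "tx": 0, "ty": 0, "tz": 0, "wx": 0, "wy": 0, "wz": 0}]'

```text
time: 20.65
tool_pos: [528.1, -332.5, 179.2]
tcp_rot: [3.136, -0.006, -0.0]
contact_force: [-0.3, -0.5, -0.5]
grip_width: 21.3
```

Emit:
drive_tool --deltas '[{"hand": 1, "tx": 0.156, "ty": -0.7, "tz": 0, "wx": 0, "wy": 0, "wz": 0}, {"hand": 1, "tx": 0.156, "ty": -0.7, "tz": 0, "wx": 0, "wy": 0, "wz": 0}, {"hand": 1, "tx": 0.156, "ty": -0.7, "tz": 0, "wx": 0, "wy": 0, "wz": 0}, {"hand": 1, "tx": 0.156, "ty": -0.7, "tz": 0, "wx": 0, "wy": 0, "wz": 0}, {"hand": 1, "tx": 0.156, "ty": -0.7, "tz": 0, "wx": 0, "wy": 0, "wz": 0}, {"hand": 1, "tx": 0.156, "ty": -0.7, "tz": 0, "wx": 0, "wy": 0, "wz": 0}, {"hand": 1, "tx": 0.156, "ty": -0.7, "tz": 0, "wx": 0, "wy": 0, "wz": 0}, {"hand": 1, "tx": 0.156, "ty": -0.7, "tz": 0, "wx": 0, "wy": 0, "wz": 0}, {"hand": 1, "tx": 0.156, "ty": -0.7, "tz": 0, "wx": 0, "wy": 0, "wz": 0}, {"hand": 1, "tx": 0.156, "ty": -0.7, "tz": 0, "wx": 0, "wy": 0, "wz": 0}, {"hand": 1, "tx": 0.156, "ty": -0.7, "tz": 0, "wx": 0, "wy": 0, "wz": 0}, {"hand": 1, "tx": 0.156, "ty": -0.7, "tz": 0, "wx": 0, "wy": 0, "wz": 0}, {"hand": 1, "tx": 0.156, "ty": -0.7, "tz": 0, "wx": 0, "wy": 0, "wz": 0}, {"hand": 1, "tx": 0.156, "ty": -0.7, "tz": 0, "wx": 0, "wy": 0, "wz": 0}, {"hand": 1, "tx": 0.156, "ty": -0.7, "tz": 0, "wx": 0, "wy": 0, "wz": 0}, {"hand": 1, "tx": 0.156, "ty": -0.7, "tz": 0, "wx": 0, "wy": 0, "wz": 0}, {"hand": 1, "tx": 0, "ty": 0, "tz": 0, "wx": 0, "wy": 0, "wz": 0}, {"hand": 1, "tx": 0, "ty": 0, "tz": 0, "wx": 0, "wy": 0, "wz": 0}, {"hand": 1, "tx": 0, "ty": 0, "tz": 0, "wx": 0, "wy": 0, "wz": 0}]'

```text
time: 22.23
tool_pos: [626.1, 116.2, 173.4]
tcp_rot: [3.141, 0.002, -0.0]
contact_force: [-0.2, -0.5, -0.7]
grip_width: 21.5
```

```bash
python3 look.py 6 wrist
```

```text
[626.1 116.2 173.4] 21.49062356921457
wrist rs [319.3 223.7]
wrist rl [324.3 339.3]
wrist rm [328.4 436.4]
wrist med [ 174.1 -121.4]
wrist sma [223.8 654.4]
```

View pics/wrist_6.png

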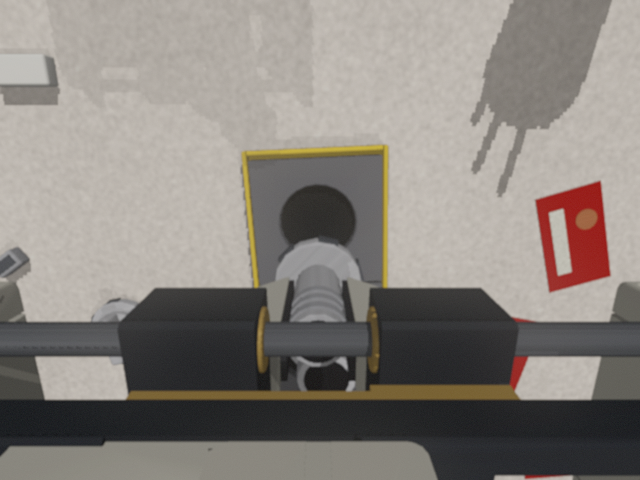

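Emit:
drive_tool --deltas '[{"hand": 1, "tx": 0, "ty": -0.05, "tz": 0.6, "wx": 0, "wy": 0, "wz": 0}, {"hand": 1, "tx": 0, "ty": 0, "tz": 0.7, "wx": 0, "wy": 0, "wz": 0}, {"hand": 1, "tx": 0, "ty": 0, "tz": 0.7, "wx": 0, "wy": 0, "wz": 0}, {"hand": 1, "tx": 0, "ty": 0, "tz": 0.6, "wx": 0, "wy": 0, "wz": 0}, {"hand": 1, "tx": 0, "ty": 0, "tz": 0.2, "wx": 0, "wy": 0, "wz": 0}, {"hand": 1, "tx": 0, "ty": 0, "tz": 0.1, "wx": 0, "wy": 0, "wz": 0}, {"hand": 1, "tx": 0, "ty": 0, "tz": 0, "wx": 0, "wy": 0, "wz": 0}, {"hand": 1, "tx": 0, "ty": 0, "tz": 0, "wx": 0, "wy": 0, "wz": 0}, {"hand": 1, "tx": 0, "ty": 0, "tz": 0, "wx": 0, "wy": 0, "wz": 0}]'

```text
time: 23.03
tool_pos: [627.8, 118.4, 60.2]
tcp_rot: [-3.141, -0.003, -0.001]
contact_force: [0.0, -0.6, -1.0]
grip_width: 21.2
```

Emit:
drive_tool --deltas '[{"hand": 1, "tx": 0, "ty": 0, "tz": 0.06, "wx": 0, "wy": 0, "wz": 0}, {"hand": 1, "tx": 0, "ty": 0, "tz": 0.06, "wx": 0, "wy": 0, "wz": 0}, {"hand": 1, "tx": 0, "ty": 0, "tz": 0.06, "wx": 0, "wy": 0, "wz": 0}, {"hand": 1, "tx": 0, "ty": 0, "tz": 0.03, "wx": 0, "wy": 0, "wz": 0}, {"hand": 1, "tx": 0, "ty": 0, "tz": 0, "wx": 0, "wy": 0, "wz": 0}, {"hand": 1, "tx": 0, "ty": 0, "tz": 0, "wx": 0, "wy": 0, "wz": 0}]'

```text
time: 23.53
tool_pos: [626.6, 118.6, 49.8]
tcp_rot: [3.141, 0.0, -0.0]
contact_force: [0.3, -0.4, -0.7]
grip_width: 21.1
```

Emit:
drive_tool --deltas '[{"hand": 1, "tx": 0, "ty": 0, "tz": 0.03, "wx": 0, "wy": 0, "wz": 0}, {"hand": 1, "tx": 0, "ty": 0, "tz": 0.02, "wx": 0, "wy": 0, "wz": 0}, {"hand": 1, "tx": 0, "ty": 0, "tz": 0, "wx": 0, "wy": 0, "wz": 0}, {"hand": 1, "tx": 0, "ty": 0, "tz": 0, "wx": 0, "wy": 0, "wz": 0}]'

```text
time: 23.87
tool_pos: [626.8, 118.6, 48.2]
tcp_rot: [3.142, -0.0, -0.0]
contact_force: [-1.0, 0.1, 2.6]
grip_width: 21.5
```

The small coupling is seated: height 48.2, contact up. Release, lift, and back off so the top camera has a clear view.

Emit:
drive_tool --deltas '[{"hand": -1, "tx": 0, "ty": 0, "tz": 0, "wx": 0, "wy": 0, "wz": 0}, {"hand": -1, "tx": 0, "ty": 0, "tz": 0, "wx": 0, "wy": 0, "wz": 0}, {"hand": -1, "tx": 0, "ty": 0, "tz": 0, "wx": 0, "wy": 0, "wz": 0}, {"hand": -1, "tx": 0, "ty": 0, "tz": 0, "wx": 0, "wy": 0, "wz": 0}, {"hand": -1, "tx": 0, "ty": 0, "tz": 0, "wx": 0, "wy": 0, "wz": 0}, {"hand": -1, "tx": 0, "ty": 0, "tz": 0, "wx": 0, "wy": 0, "wz": 0}, {"hand": -1, "tx": 0, "ty": 0, "tz": 0, "wx": 0, "wy": 0, "wz": 0}, {"hand": -1, "tx": 0, "ty": 0, "tz": 0, "wx": 0, "wy": 0, "wz": 0}, {"hand": -1, "tx": 0, "ty": 0, "tz": 0, "wx": 0, "wy": 0, "wz": 0}, {"hand": -1, "tx": 0, "ty": 0, "tz": 0, "wx": 0, "wy": 0, "wz": 0}, {"hand": -1, "tx": 0, "ty": 0, "tz": -0.3, "wx": 0, "wy": 0, "wz": 0}, {"hand": -1, "tx": 0, "ty": 0, "tz": -0.8, "wx": 0, "wy": 0, "wz": 0}, {"hand": -1, "tx": 0, "ty": 0, "tz": -0.8, "wx": 0, "wy": 0, "wz": 0}, {"hand": -1, "tx": 0, "ty": 0, "tz": -0.8, "wx": 0, "wy": 0, "wz": 0}, {"hand": -1, "tx": 0, "ty": 0, "tz": -0.8, "wx": 0, "wy": 0, "wz": 0}, {"hand": -1, "tx": 0, "ty": 0, "tz": -0.3, "wx": 0, "wy": 0, "wz": 0}, {"hand": -1, "tx": 0, "ty": 0, "tz": 0, "wx": 0, "wy": 0, "wz": 0}, {"hand": -1, "tx": 0, "ty": 0, "tz": 0, "wx": 0, "wy": 0, "wz": 0}]'

```text
time: 25.37
tool_pos: [626.8, 118.6, 200.9]
tcp_rot: [3.142, -0.002, -0.0]
contact_force: [-0.5, -0.0, -0.7]
grip_width: 91.9
```

Emit:
drive_tool --deltas '[{"hand": -1, "tx": -0.3, "ty": -0.7, "tz": 0, "wx": 0, "wy": 0, "wz": 0}, {"hand": -1, "tx": -0.3, "ty": -0.7, "tz": 0, "wx": 0, "wy": 0, "wz": 0}, {"hand": -1, "tx": -0.3, "ty": -0.7, "tz": 0, "wx": 0, "wy": 0, "wz": 0}, {"hand": -1, "tx": -0.3, "ty": -0.7, "tz": 0, "wx": 0, "wy": 0, "wz": 0}, {"hand": -1, "tx": -0.3, "ty": -0.7, "tz": 0, "wx": 0, "wy": 0, "wz": 0}, {"hand": -1, "tx": -0.3, "ty": -0.7, "tz": 0, "wx": 0, "wy": 0, "wz": 0}, {"hand": -1, "tx": -0.3, "ty": -0.7, "tz": 0, "wx": 0, "wy": 0, "wz": 0}, {"hand": -1, "tx": 0, "ty": 0, "tz": 0, "wx": 0, "wy": 0, "wz": 0}, {"hand": -1, "tx": 0, "ty": 0, "tz": 0, "wx": 0, "wy": 0, "wz": 0}, {"hand": -1, "tx": 0, "ty": 0, "tz": 0, "wx": 0, "wy": 0, "wz": 0}]'

```text
time: 26.2
tool_pos: [542.4, 314.0, 198.4]
tcp_rot: [3.14, 0.002, -0.0]
contact_force: [0.3, -0.1, -0.8]
grip_width: 91.9
```

```bash
python3 look.py 7 top scene; python3 - <<'E'
import cv2
im=cv2.imread("pics/top_7.png"); cv2.imwrite("pics/c7.png",cv2.resize(im[125:285,220:420],None,fx=3.7,fy=3.7,interpolation=2))
im=cv2.imread("pics/scene_7.png"); cv2.imwrite("pics/c8.png",cv2.resize(im[180:350,220:450],None,fx=3.4,fy=3.4,interpolation=2))
E
```

```text
[542.4 314.  198.4] 91.89677361803128
top rs [260.3 168.7]
top rl [311.7 166.9]
top rm [363.  165.1]
top med [153.8 203.9]
top sma [481.6 215.3]
scene rs [393.  246.3]
scene rl [365.4 273.8]
scene rm [334.5 304.5]
scene med [416.8 173.3]
scene sma [203.9 333.6]
```

View pics/c7.png

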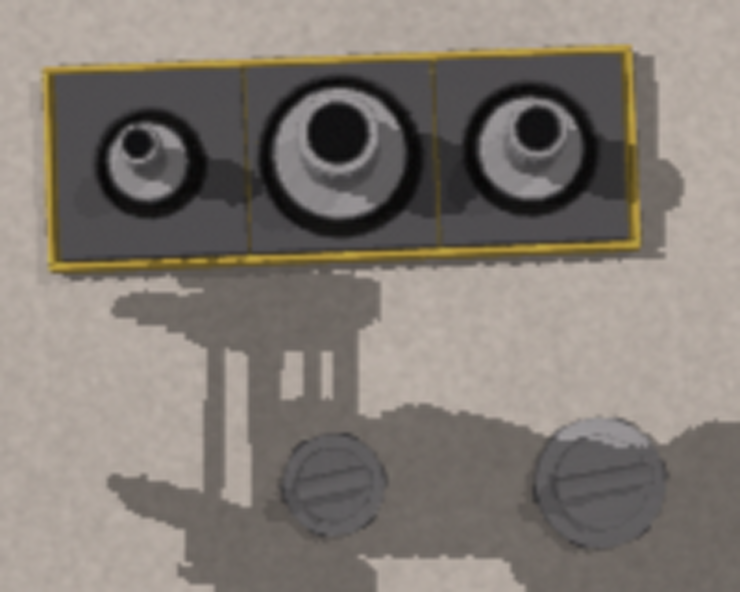

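View pics/c8.png

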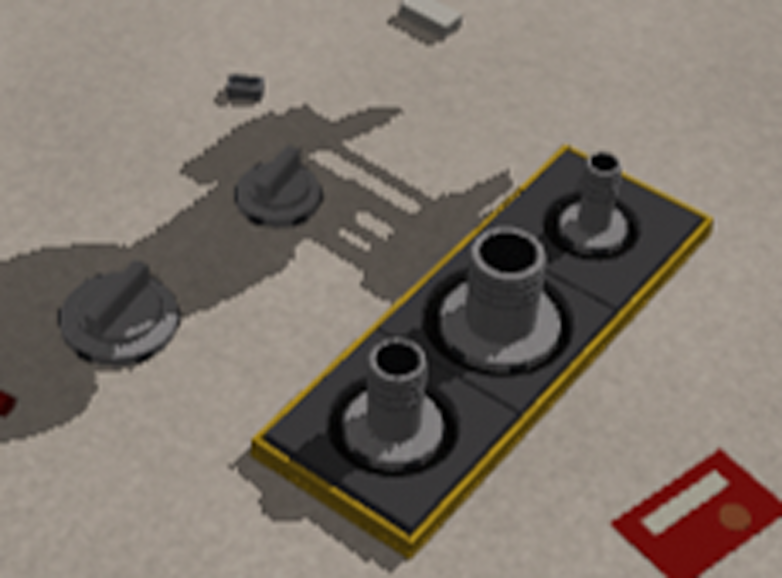

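All three rings show a dark gap all round inside their recesses, at crop pixels (150,162), (340,152) and (530,148). They stand upright, and the caps haven't moved. I'll hand it in.

```bash
python3 -c "
from plant import *
print(get_obs()['time'],close_job())"
```

```text
the job is handed in; nothing more can be done
26.3 None
```

I put the three hose couplings in the tray, largest first, then the middle one, then the smallest, each upright in the recess for its size. The job was handed in at 26.3 s of the 96 s allowed.

- **Seating:** each coupling touched down at the expected height (TCP 48–49 mm), and the wrist force showed it meeting the floor, at most about 8 N. The last top and scene pictures show all three rings inside their recesses with a gap all round.
- **Caps and gripper:** the two blank caps are where they were, and the gripper was open and well clear of everything when I handed in.
- **Disagreements:** the wrist camera read about 2 px off my predictions throughout. At the smallest recess it was about 5 px off, so I shifted that placing about 1 mm in y. My first move call was refused because rows must list every field; nothing moved.

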